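# Set up reclaimed taps for a sale photograph

## Robot

A 7-joint arm with a two-finger parallel gripper is mounted at the origin on the work surface. World frame = base frame: x ahead of the robot, y to its left, z up, the work surface at z = 0. Lengths are in m, angles in rad, forces in N, time in s.
With the tool pointing down it reaches from about 0.35 to 0.9 m from the base axis. Payload 19.9 kg.
Tool frame: the origin (TCP) lies midway between the tips of the shut fingers; the grasp point (between the pads) lies 19 mm behind it; z points along the fingers, y is the line along which they close (so a half turn about z gives the same grasp; the last joint's range is limited). The gripper opens to 94 mm and grips with 3 to 60 N. Pads are 16 mm wide; open, the fingers measure 119 mm over their backs; the gripper's body (75 mm by 177 mm) begins 78 mm behind the grasp point.
Start: joints at [1.117, 0.417, -0.01, 1.614, 0.005, 1.111, -0.053], TCP at [0.25, -0.573, 0.205] pointing down, gripper open.
Joint ranges: [-2.81, 2.81], [-0.39, 2.02], [-1.27, 1.25], [0.06, 2.57], [-1.19, 4.33], [0.19, 2], [-2.82, 2.82]. Speed limits (rad/s): [1.89, 1.89, 2.39, 2.39, 3.01, 3.01, 3.01].

## Interface

Orientations are given as a unit quaternion [x, y, z, w].
In Python, from plant import env, fingers, ik, vision, workorder, finder gives the robot as it stands. Calls block until the motion is done:
- env.goto(position, orientation): joint-space move of the TCP to a pose.
- env.move_l(position, v=0.15, rotation=None, until_force=None): straight line of the TCP; rotation=None keeps the orientation; v is the mean speed in m/s. With until_force (N) it stops when the force on the tool has changed by that much, and returns True; else False.
- env.set_joints(angles): joint-space move.
- fingers.release() and fingers.clamp(): open the fingers fully, or close them until they stop; the grip force is fixed at half the most.
- env.sleep(seconds).
- ik(position, orientation): joint angles nearest the present ones, or None.
- vision.snapshot(name): name is "side" or "top" or "wrist"; returns the picture (400x640x3 uint8, red, green, blue); there is no depth.
- vision.camera_info(name): a dict with "fov_y" (degrees; the focal length in pixels is half the picture's height over the tangent of half this angle, whatever the lens; pixels are square), "cx", "cy" (the principal point, pixels), "origin" and "orientation" of the camera in the world. Camera axes: x right, y down, z forward; pixel columns grow to the right and rows downward; lengths in m; the calibration is good to about 2 mm. The wrist camera is an equidistant fisheye: a pixel r from the principal point sees the ray r / f radians off the axis. A picture is of the moment at which its call begins: read the wrist's pose just before it. camera_info takes no time and is no camera call; for the wrist camera it gives the pose at the moment of the call.
A pose or a line that the arm cannot do raises env.PlanningError and nothing moves.
- workorder.close_job(): hands the job in; it is judged then, once.
Trained networks look in the newest picture that a camera, given by its name, has taken for a name from the list of things; names that differ only in an ending like _2 or _b are one class to them, and where a whole thing is asked for, a point or a joint stands for the part that bears it (a point fixed in the world has none). Each returns a list of dicts, best first, with "p" (0 to 1); they miss things now and then, are a little off and sometimes report something else, mostly with a low value. They report only what shows in the picture. A call takes as long as a camera call. They do not tell look-alikes from the thing itself.
- finder.silhouettes(target, camera): "region" (400x640 bool, what is visible of it).
- finder.tip_of(target, camera): "point" ([x, y, z] in m, in world coordinates, good to about 4 mm: a listed point, or the origin of a listed thing).
Readings, each from a call of its own:
- env.read_time_s(): time.
- env.read_qpos(): joint angles.
- env.read_joint_vel(): joint speeds.
- env.read_joint_efforts(): joint torques, N m.
- env.read_eef_pos(): TCP position.
- env.read_eef_rot(): TCP orientation.
- env.read_force(): force on the tool from outside, world axes, zero at the start.
- env.read_wrist_torque(): the same for the moment, N m.
- env.read_gripper_width(): opening from 0.0 (shut) to 1.0 (fully open).
- env.read_grip_force(): force on a finger pad.
Only numpy, scipy, OpenCV 4.12 (cv2) and the standard library are available. Lean on these libraries where they do the work, as an engineer would, in place of code of your own. Each camera call takes 0.05 s, during which the arm holds its last target. There are 200 camera calls.

## Task

Get the reclaimed taps ready for their sale photograph: stand every tap upright on a white circle of the display board, one tap per circle (any circle), each with its spout facing along that circle's tick. Only then swing the lamp arm so that the lamp head stays centred over the small cross in the middle of the board, and last of all turn both dials of the control box so that each pointer points at its black index tab. Leave the globe and the peg rail where they are.

Things in the scene. Friction and masses are not known exactly. Their poses are not given: they have to be found in the camera images.
- tap1: Steel basin tap (may be absent), about 0.45 kg, 108 mm tall, upright at the start. Origin: centre of its underside; z up, x towards the spout. Round foot 70 mm across, 14 mm high; neck 32 mm across; square head 36 x 36 mm from z = 68 to 108 mm, flats across x and y; spout 18 mm wide, to 86 mm along +x, its top at z = 62 mm, outlet under its end
- tap2: Steel basin tap (may be absent), about 0.45 kg, 108 mm tall, upright at the start. Origin: centre of its underside; z up, x towards the spout. Round foot 70 mm across, 14 mm high; neck 32 mm across; square head 36 x 36 mm from z = 68 to 108 mm, flats across x and y; spout 18 mm wide, to 86 mm along +x, its top at z = 62 mm, outlet under its end
- tap3: Steel basin tap (may be absent), about 0.45 kg, 108 mm tall, upright at the start. Origin: centre of its underside; z up, x towards the spout. Round foot 70 mm across, 14 mm high; neck 32 mm across; square head 36 x 36 mm from z = 68 to 108 mm, flats across x and y; spout 18 mm wide, to 86 mm along +x, its top at z = 62 mm, outlet under its end
- tap4: Steel basin tap (may be absent), about 0.45 kg, 108 mm tall, upright at the start. Origin: centre of its underside; z up, x towards the spout. Round foot 70 mm across, 14 mm high; neck 32 mm across; square head 36 x 36 mm from z = 68 to 108 mm, flats across x and y; spout 18 mm wide, to 86 mm along +x, its top at z = 62 mm, outlet under its end
- spot1 (a point): Centre of a white painted circle (82 mm across) on the top face of the dark wooden display board (190 x 380 x 12 mm, fixed, its long side along y when unturned). Four circles in a row, 90 mm apart, numbered from -y to +y; the point is on the board's top, 12 mm above the table
- tick1 (a point): Point on the white painted tick line of that circle, on the board's top, 78 mm from the circle's centre: a tap's outlet hangs right over it when its spout faces along the tick. The ticks point away from the robot and converge a little
- spot2 (a point): Centre of a white painted circle (82 mm across) on the top face of the dark wooden display board (190 x 380 x 12 mm, fixed, its long side along y when unturned). Four circles in a row, 90 mm apart, numbered from -y to +y; the point is on the board's top, 12 mm above the table
- tick2 (a point): Point on the white painted tick line of that circle, on the board's top, 78 mm from the circle's centre: a tap's outlet hangs right over it when its spout faces along the tick. The ticks point away from the robot and converge a little
- spot3 (a point): Centre of a white painted circle (82 mm across) on the top face of the dark wooden display board (190 x 380 x 12 mm, fixed, its long side along y when unturned). Four circles in a row, 90 mm apart, numbered from -y to +y; the point is on the board's top, 12 mm above the table
- tick3 (a point): Point on the white painted tick line of that circle, on the board's top, 78 mm from the circle's centre: a tap's outlet hangs right over it when its spout faces along the tick. The ticks point away from the robot and converge a little
- spot4 (a point): Centre of a white painted circle (82 mm across) on the top face of the dark wooden display board (190 x 380 x 12 mm, fixed, its long side along y when unturned). Four circles in a row, 90 mm apart, numbered from -y to +y; the point is on the board's top, 12 mm above the table
- tick4 (a point): Point on the white painted tick line of that circle, on the board's top, 78 mm from the circle's centre: a tap's outlet hangs right over it when its spout faces along the tick. The ticks point away from the robot and converge a little
- board_cross (a point): Small white cross in the middle of the display board, on its top face, between spot2 and spot3
- lamp_grip (a point): Point on the upright rubber grip peg (22 mm diameter, from 227 to 285 mm above the table) on top of the lamp head, on the head's vertical centre line, 265 mm above the table
- lamp_arm_mid (a point): Middle of the lamp's level arm, 215 mm above the table: 120 mm from the head's centre line and 120 mm from the upright hinge axis, the fixed post (230 mm tall). The stiff arm swings over 2.6 rad and stays where left; the round head (110 mm across) has its underside 185 mm above the table: it passes over standing taps but leaves no room to place taps under it
- dial1_axis (a point): Axis of dial 1, at the height to grip, 86 mm above the table. Grip bar 60 x 16 mm along the pointer, 62 to 94 mm above the table, on a round skirt 68 mm across; turns either way without stops, stays where left. The dial nearer the middle (-y) of two, 124 mm apart, on a fixed grey box (120 x 250 x 50 mm)
- dial1_pointer (a point): Point 45 mm from the axis of dial 1 in the direction of its white pointer line (painted along one half of the bar's top, down its end and on the skirt)
- dial1_tab (a point): Inner half of the small black index tab (15 x 8 mm) on the white plate around dial 1, 45 mm from the dial's axis; it marks the wanted setting
- dial2_axis (a point): Axis of dial 2, at the height to grip, 86 mm above the table. Grip bar 60 x 16 mm along the pointer, 62 to 94 mm above the table, on a round skirt 68 mm across; turns either way without stops, stays where left. The outer dial (+y) of two, 124 mm apart, on a fixed grey box (120 x 250 x 50 mm)
- dial2_pointer (a point): Point 45 mm from the axis of dial 2 in the direction of its white pointer line (painted along one half of the bar's top, down its end and on the skirt)
- dial2_tab (a point): Inner half of the small black index tab (15 x 8 mm) on the white plate around dial 2, 45 mm from the dial's axis; it marks the wanted setting
- globe: Bystander: white glass lamp globe, 160 mm across, 135 mm tall; origin under its centre
- hookrail: Bystander: wooden rail 30 x 260 x 50 mm with blue pegs along one side, lying on the table; origin under its centre
There are look-alikes about, which are no part of the job. What is shaped like the tap1 but red or turquoise is not meant.

How it is judged:
On the way, in this order (a step that is already met when the one before it is completed fails the run):
1. every tap stands on its own circle of the board with its spout along the tick (((horizontal distance between tap1 and spot1 below 0.015 m and x of tick1 in the frame of tap1 above 0.05 m and y of tick1 in the frame of tap1 between -0.02 and 0.02 m) or (horizontal distance between tap1 and spot2 below 0.015 m and x of tick2 in the frame of tap1 above 0.05 m and y of tick2 in the frame of tap1 between -0.02 and 0.02 m) or (horizontal distance between tap1 and spot3 below 0.015 m and x of tick3 in the frame of tap1 above 0.05 m and y of tick3 in the frame of tap1 between -0.02 and 0.02 m) or (horizontal distance between tap1 and spot4 below 0.015 m and x of tick4 in the frame of tap1 above 0.05 m and y of tick4 in the frame of tap1 between -0.02 and 0.02 m)) and height (world z) of tap1 between 0.008 and 0.017 m and angle between each of tap1, tap2, tap3, tap4's own z axis and vertical below 0.1 rad and linear speed of each of tap1, tap2, tap3, tap4 below 0.02 m/s and ((horizontal distance between tap2 and spot1 below 0.015 m and x of tick1 in the frame of tap2 above 0.05 m and y of tick1 in the frame of tap2 between -0.02 and 0.02 m) or (horizontal distance between tap2 and spot2 below 0.015 m and x of tick2 in the frame of tap2 above 0.05 m and y of tick2 in the frame of tap2 between -0.02 and 0.02 m) or (horizontal distance between tap2 and spot3 below 0.015 m and x of tick3 in the frame of tap2 above 0.05 m and y of tick3 in the frame of tap2 between -0.02 and 0.02 m) or (horizontal distance between tap2 and spot4 below 0.015 m and x of tick4 in the frame of tap2 above 0.05 m and y of tick4 in the frame of tap2 between -0.02 and 0.02 m)) and height (world z) of tap2 between 0.008 and 0.017 m and ((horizontal distance between tap3 and spot1 below 0.015 m and x of tick1 in the frame of tap3 above 0.05 m and y of tick1 in the frame of tap3 between -0.02 and 0.02 m) or (horizontal distance between tap3 and spot2 below 0.015 m and x of tick2 in the frame of tap3 above 0.05 m and y of tick2 in the frame of tap3 between -0.02 and 0.02 m) or (horizontal distance between tap3 and spot3 below 0.015 m and x of tick3 in the frame of tap3 above 0.05 m and y of tick3 in the frame of tap3 between -0.02 and 0.02 m) or (horizontal distance between tap3 and spot4 below 0.015 m and x of tick4 in the frame of tap3 above 0.05 m and y of tick4 in the frame of tap3 between -0.02 and 0.02 m)) and height (world z) of tap3 between 0.008 and 0.017 m and ((horizontal distance between tap4 and spot1 below 0.015 m and x of tick1 in the frame of tap4 above 0.05 m and y of tick1 in the frame of tap4 between -0.02 and 0.02 m) or (horizontal distance between tap4 and spot2 below 0.015 m and x of tick2 in the frame of tap4 above 0.05 m and y of tick2 in the frame of tap4 between -0.02 and 0.02 m) or (horizontal distance between tap4 and spot3 below 0.015 m and x of tick3 in the frame of tap4 above 0.05 m and y of tick3 in the frame of tap4 between -0.02 and 0.02 m) or (horizontal distance between tap4 and spot4 below 0.015 m and x of tick4 in the frame of tap4 above 0.05 m and y of tick4 in the frame of tap4 between -0.02 and 0.02 m)) and height (world z) of tap4 between 0.008 and 0.017 m), for 0.2 s.
2. the lamp head is over the cross in the middle of the board (horizontal distance between lamp_grip and board_cross below 0.045 m), for 0.2 s.
3. both dials point at their index tabs (horizontal distance between dial1_pointer and dial1_tab below 0.007 m and horizontal distance between dial2_pointer and dial2_tab below 0.007 m), for 0.2 s.
At the end, for the whole second after the job is handed in: Each tap upright (0.1 rad) at rest on the board, axis within 15 mm of a circle's centre and its tick point ahead of the tap within 20 mm of the spout's line; lamp head within 45 mm of the cross horizontally and still; each dial pointer point within 7 mm of its tab point and still (all of step 1 and all of step 3 and horizontal distance between lamp_grip and board_cross below 0.045 m); the robot touches nothing.
It fails at once if the globe is moved more than 20 mm (distance of globe from where it was at the start of the episode above 0.02 m).
It fails at once if the peg rail is moved more than 20 mm (distance of hookrail from where it was at the start of the episode above 0.02 m).
Of tap1, tap2, tap3, tap4 only 2 to 4 are there at a start; the rules pass over those that are not, and their reading is None.
At some moment in a run one of tap1, tap2, tap3, tap4 may be knocked a few centimetres aside while the robot is not near it.
It also fails if it takes over 210 s, if anything falls off the work surface, if the arm or the gripper's body presses on something with over 40 N, if the wrist force passes 120 N, or if a joint passes its speed limit or range.

## Working session

There is one attempt and no reset: what is moved stays moved. The work goes in short steps, each a Python script; the robot and the scene stay as the last script left them, time stands still between calls to the robot, and variables do not carry over. Pictures are saved under pics/ and viewed, at most 14 in all, crops included, and the job is handed in when it is done.

```bash
ls; mkdir -p pics; cat > s.py <<'E'
from plant import env, fingers, ik, vision, workorder, finder
import numpy as np, cv2
E
python3 - <<'E'
from s import *
for c in ["top","side"]:
    im=vision.snapshot(c); cv2.imwrite(f"pics/{c}0.png",im[:,:,::-1])
    i=vision.camera_info(c); print(c,i)
    for t in ["tap1","spot1","tick1","board_cross","lamp_grip","lamp_arm_mid","dial1_axis","dial1_pointer","dial1_tab","dial2_axis","dial2_pointer","dial2_tab","globe","hookrail"]:
        r=finder.tip_of(t,c)
        print(t,[(np.round(d["point"],3).tolist(),round(d["p"],2)) for d in r if d["p"]>.2])
print(env.read_time_s(), env.read_eef_rot())
E
```

```text
pics
top {'fov_y': 57.21550937031821, 'cx': 316.41887159592767, 'cy': 201.17536174344994, 'origin': array([ 0.31794244, -0.03182924,  1.29341129]), 'orientation': array([-0.70305916,  0.70444792, -0.07183151,  0.06558339])}
tap1 [([0.489, -0.538, -0.001], 0.96), ([0.318, -0.446, -0.001], 0.94), ([0.446, -0.252, 0.001], 0.72), ([0.514, -0.382, -0.001], 0.71), ([0.452, 0.038, 0.0], 0.58), ([0.472, -0.098, -0.002], 0.55)]
spot1 [([0.634, 0.094, 0.012], 0.98), ([0.638, 0.0, 0.012], 0.83), ([0.637, -0.089, 0.013], 0.82), ([0.644, -0.181, 0.014], 0.57)]
tick1 [([0.713, 0.08, 0.014], 0.91), ([0.717, -0.0, 0.015], 0.74), ([0.51, -0.383, -0.002], 0.72), ([0.716, -0.085, 0.01], 0.7), ([0.72, -0.163, 0.016], 0.67)]
board_cross [([0.651, -0.041, 0.009], 0.95), ([0.444, 0.372, 0.064], 0.35), ([0.715, -0.087, 0.01], 0.23)]
lamp_grip [([0.586, 0.266, 0.27], 0.57), ([0.63, 0.483, 0.0], 0.56)]
lamp_arm_mid [([0.692, 0.2, 0.217], 0.57)]
dial1_axis [([0.446, 0.211, 0.083], 0.74)]
dial1_pointer [([0.47, 0.167, 0.061], 0.73)]
dial1_tab []
dial2_axis [([0.449, 0.331, 0.088], 0.81)]
dial2_pointer [([0.444,
[... 826 characters left out ...]
[0.712, 0.08, 0.014], 0.64)]
board_cross [([0.719, -0.003, 0.01], 0.74), ([0.584, 0.264, 0.265], 0.62), ([0.65, -0.048, 0.009], 0.56)]
lamp_grip [([0.585, 0.263, 0.266], 0.85), ([0.635, 0.089, 0.011], 0.65), ([0.472, 0.169, 0.065], 0.64)]
lamp_arm_mid [([0.693, 0.209, 0.212], 0.68)]
dial1_axis [([0.442, -0.252, -0.004], 0.67), ([0.445, 0.208, 0.084], 0.51)]
dial1_pointer [([0.47, 0.168, 0.065], 0.59)]
dial1_tab []
dial2_axis [([0.446, 0.332, 0.084], 0.71)]
dial2_pointer [([0.444, 0.376, 0.061], 0.52)]
dial2_tab []
globe [([0.684, -0.394, 0.003], 0.71)]
hookrail [([0.63, 0.484, -0.001], 0.82), ([0.72, -0.163, 0.016], 0.71)]
1.5 [ 9.78874412e-01  2.04462430e-01 -1.96239144e-05 -1.65311502e-05]
```

View pics/top0.png

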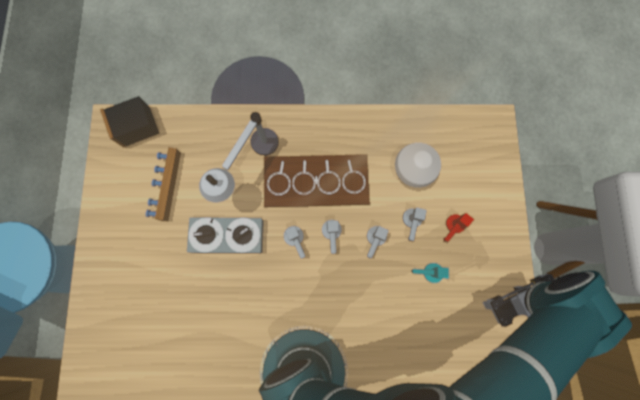

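View pics/side0.png

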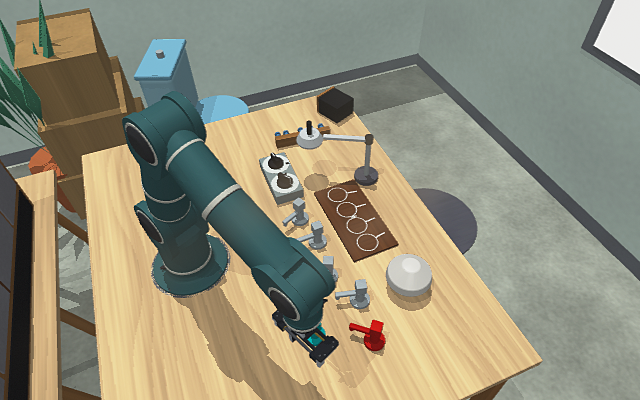

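The top picture shows four steel taps in a row (pixels ~(295,238), (332,233), (377,238), (415,221)) with spouts towards the robot. The red tap (458,225) and the turquoise one (433,272) are look-alikes. The circles run from x=278 to 354 at row 180, the lamp is at (217,183) and the dials are at (206,234) and (242,235). The side picture agrees.

I'll fit a tap model to the silhouettes to get position and yaw.

```bash
cat > s.py <<'E'
from plant import env, fingers, ik, vision, workorder, finder
import numpy as np, cv2
from scipy.spatial.transform import Rotation as Rot
from scipy.optimize import minimize
def Q(psi): return (Rot.from_euler('z',psi)*Rot.from_euler('x',np.pi)).as_quat()
def wrap(a): return (a+np.pi)%(2*np.pi)-np.pi
def proj(P,cam,i):
    c=Rot.from_quat(i["orientation"]).inv().apply(np.atleast_2d(P)-i["origin"])
    f=200/np.tan(np.radians(i["fov_y"])/2)
    if cam=="wrist":
        r=np.hypot(c[:,0],c[:,1]); k=f*np.arctan2(r,c[:,2])/np.maximum(r,1e-9)
    else: k=f/c[:,2]
    return np.c_[i["cx"]+k*c[:,0],i["cy"]+k*c[:,1]]
def box(x0,x1,y0,y1,z0,z1): return np.array([[x,y,z] for x in (x0,x1) for y in (y0,y1) for z in (z0,z1)])
a=np.linspace(0,2*np.pi,24,endpoint=False)
cyl=lambda r,z0,z1: np.array([[r*np.cos(t),r*np.sin(t),z] for t in a for z in (z0,z1)])
PARTS=[cyl(.035,0,.014),cyl(.016,0,.07),box(-.018,.018,-.018,.018,.068,.108),box(0,.086,-.009,.009,.046,.062)]
S=4
def tapmask(p,cam,i,z=0):
    m=np.zeros((400*S,640*S),np.uint8); R=Rot.from_euler('z',p[2])
    for P in PARTS:
        uv=proj(R.apply(P)+[p[0],p[1],z],cam,i)*S
        cv2.fillConvexPoly(m,cv2.convexHull(np.round(uv).astype(np.int32)),1)
    return m
def fit(region,cam,i,x0,y0,z=0):
    g=np.kron(region,np.ones((S,S),np.uint8)).astype(np.uint8)
    def c(p):
        m=tapmask(p,cam,i,z); return 1-(m&g).sum()/max(1,(m|g).sum())
    p0=min(([x0,y0,t] for t in np.arange(-np.pi,np.pi,np.pi/8)),key=c)
    p0=np.array(p0); sim=np.vstack([p0]+[p0+d for d in np.diag([.006,.006,.15])])
    r=minimize(c,p0,method="Nelder-Mead",options=dict(initial_simplex=sim,maxiter=70))
    return r.x,1-r.fun
def taps(cam,im=None,z=0,pmin=.3):
    """steel taps seen: list of (x,y,yaw,iou,p)"""
    i=vision.camera_info(cam); im=vision.snapshot(cam); out=[]
    pts=finder.tip_of("tap1",cam); 
    for s in finder.silhouettes("tap1",cam):
        if s["p"]<pmin: continue
        reg=s["region"]; px=im[reg].astype(float).mean(0)
        if reg.sum()<40 or px.max()-px.min()>45: continue
        uv=np.argwhere(reg).mean(0)[::-1]
        d=[np.hypot(*(proj(q["point"],cam,i)[0]-uv)) for q in pts]
        if not d: continue
        q=pts[int(np.argmin(d))]["point"]
        p,iou=fit(reg,cam,i,q[0],q[1],z)
        if all(np.hypot(p[0]-o[0],p[1]-o[1])>.03 for o in out): out.append((*np.round(p,3),round(iou,2),round(s["p"],2)))
    return im,out
E
cat > look.py <<'E'
from s import *
env.move_l([.25,-.573,.33])
im,o=taps("top"); print(o)
env.goto([.42,-.10,.42],Q(0))
im,o=taps("wrist"); print(o); cv2.imwrite("pics/w0.png",im[:,:,::-1])
for t in ["spot1","tick1","board_cross","dial1_axis","dial1_tab","dial1_pointer","dial2_tab","dial2_pointer"]:
    print(t,[(np.round(d["point"],3).tolist(),round(d["p"],2)) for d in finder.tip_of(t,"wrist") if d["p"]>.3])
print(env.read_time_s(),env.read_qpos())
E
time python3 look.py
```

```text
[(np.float64(0.446), np.float64(0.037), np.float64(-2.714), np.float64(0.92), 0.91), (np.float64(0.446), np.float64(-0.255), np.float64(2.701), np.float64(0.9), 0.85), (np.float64(0.511), np.float64(-0.386), np.float64(2.851), np.float64(0.9), 0.67), (np.float64(0.469), np.float64(-0.097), np.float64(-3.117), np.float64(0.94), 0.64)]
[(np.float64(0.511), np.float64(-0.385), np.float64(-3.409), np.float64(0.86), 0.75), (np.float64(0.471), np.float64(-0.097), np.float64(-3.121), np.float64(0.93), 0.74), (np.float64(0.448), np.float64(0.037), np.float64(-2.71), np.float64(0.93), 0.74), (np.float64(0.648), np.float64(-0.184), np.float64(0.858), np.float64(0.1), 0.68), (np.float64(0.448), np.float64(-0.255), np.float64(2.704), np.float64(0.93), 0.62)]
spot1 [([0.64, -0.091, 0.014], 0.88), ([0.635, 0.002, 0.012], 0.58), ([0.639, -0.178, 0.012], 0.57), ([0.638, 0.095, 0.011], 0.56)]
tick1 [([0.718, -0.002, 0.014], 0.88), ([0.709, 0.079, 0.01], 0.83), ([0.717, -0.161, 0.015], 0.68), ([0.719, -0.082, 0.013], 0.63), ([0.447, -0.256, -0.001], 0.38)]
board_cross [([0.648, -0.046, 0.016], 0.88)]
dial1_axis [([0.446, 0.208, 0.083], 0.94), ([0.472, -0.092, 0.0], 0.47)]
dial1_tab []
dial1_pointer [([0.477, 0.172, 0.061], 0.81), ([0.648, -0.046, 0.014], 0.65)]
dial2_tab [([0.493, 0.317, 0.05], 0.58), ([0.468, -0.091, 0.005], 0.56)]
dial2_pointer [([0.444, 0.373, 0.062], 0.85), ([0.687, -0.394, -0.004], 0.72)]
5.0333 [ 0.60758138 -0.06774279 -0.41379655  1.71062746 -0.02731342  1.49305001
 -1.3740137 ]
real	0m7.308s
user	0m4.222s
sys	0m0.232s
```

```bash
cat >> s.py <<'E'
SPOT=np.array([[.6406,-.178],[.6389,-.0884],[.6371,.0016],[.6354,.0916]])
TH=np.radians([11,4.7,-2.4,-9])
H=.27; G=.073
def pick_place(tap,k,zt=0.):
    x,y,phi=tap; sx,sy=SPOT[k]
    best=None
    for s in (1,-1):
        ps=phi+s*np.pi/2; pt=TH[k]+s*np.pi/2
        js=[ik([x,y,H],Q(ps)),ik([x,y,G+zt],Q(ps)),ik([sx,sy,H],Q(pt)),ik([sx,sy,G+.012],Q(pt))]
        if any(j is None for j in js): print("no ik",s); continue
        c=max(abs(j[6]) for j in js)
        if best is None or c<best[0]: best=(c,ps,pt)
    _,ps,pt=best
    env.goto([x,y,H],Q(ps)); env.move_l([x,y,G+zt+.06],v=.2); env.move_l([x,y,G+zt],v=.08)
    fingers.clamp(); w=env.read_gripper_width(); env.move_l([x,y,H],v=.15)
    env.goto([sx,sy,H],Q(pt)); env.move_l([sx,sy,G+.012+.02],v=.15)
    hit=env.move_l([sx,sy,G+.010],v=.03,until_force=6); z=env.read_eef_pos()[2]
    fingers.release(); env.move_l([sx,sy,H],v=.2)
    print("width",w*94,"hit",hit,"z",z,"t",env.read_time_s())
E
python3 - <<'E'
from s import *
pick_place((.448,.037,-2.712),3)
im,o=taps("wrist",z=.0); print([tuple(map(float,t)) for t in o]); cv2.imwrite("pics/w1.png",im[:,:,::-1])
im,o=taps("top",z=.0); print([tuple(map(float,t)) for t in o])
E
```

```text
width 35.49419871092106 hit True z 0.08469728817082439 t 16.6583
[(0.635, 0.094, -0.16, 0.96, 0.69), (0.47, -0.096, -3.101, 0.93, 0.67)]
[(0.446, -0.256, 2.686, 0.94, 0.84), (0.507, -0.386, 2.873, 0.92, 0.78)]
```

View pics/w1.png

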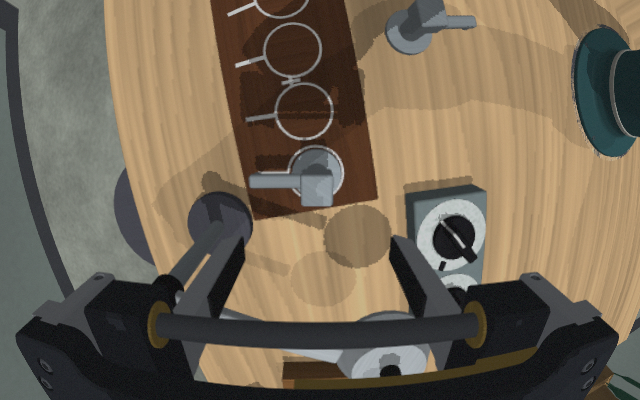

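The tap stands on circle 4, centred, with its spout along the tick. I'll place the others, looking again before each one.

```bash
python3 - <<'E'
from s import *
for k,y0 in ((2,-.10),(1,-.255),(0,-.386)):
    env.goto([.42,y0,.38],Q(0))
    im,o=taps("wrist"); o=[tuple(map(float,t)) for t in o if t[3]>.75 and t[0]<.58]
    print(o)
    t=min(o,key=lambda t:abs(t[1]-y0))
    if abs(t[1]-y0)>.06: print("missing",k); break
    pick_place(t[:3],k)
env.goto([.45,-.05,.45],Q(0))
im,o=taps("wrist",z=.012); print([tuple(map(float,t)) for t in o]); cv2.imwrite("pics/w2.png",im[:,:,::-1])
for t in ["spot1","tick1","board_cross","lamp_grip","dial1_axis","dial1_tab","dial1_pointer","dial2_axis","dial2_tab","dial2_pointer"]:
    print(t,[(np.round(d["point"],3).tolist(),round(d["p"],2)) for d in finder.tip_of(t,"wrist") if d["p"]>.3])
im,o=taps("top",z=.012); print([tuple(map(float,t)) for t in o])
print(env.read_time_s())
E
```

```text
[(0.448, -0.255, 2.692, 0.93, 0.74), (0.47, -0.097, -3.101, 0.93, 0.67), (0.511, -0.385, 2.857, 0.89, 0.56)]
width 36.0409544297949 hit True z 0.08480402068525017 t 34.1167
[(0.448, -0.255, 2.695, 0.95, 0.75), (0.511, -0.384, 2.888, 0.93, 0.58)]
width 36.09712024566485 hit True z 0.08477321330351086 t 47.2083
[(0.471, -0.363, 2.866, 0.94, 0.97)]
width 35.76630405125301 hit True z 0.08485441946959912 t 60.7333
[(0.64, -0.179, 0.19, 0.93, 0.97), (0.636, -0.0, -0.029, 0.96, 0.69), (0.634, 0.09, -0.162, 0.93, 0.64), (0.639, -0.089, 0.084, 0.92, 0.6)]
spot1 [([0.635, -0.0, 0.013], 0.83), ([0.641, -0.178, 0.011], 0.79), ([0.688, -0.396, -0.003], 0.65), ([0.64, -0.085, 0.015], 0.63), ([0.64, 0.095, 0.009], 0.62)]
tick1 [([0.716, -0.162, 0.014], 0.95), ([0.716, 0.001, 0.009], 0.87), ([0.712, 0.079, 0.009], 0.73), ([0.722, -0.079, 0.014], 0.64), ([0.637, 0.093, 0.013], 0.36)]
board_cross [([0.647, -0.045, 0.016], 0.75)]
lamp_grip [([0.589, 0.266, 0.27], 0.6)]
dial1_axis [([0.445, 0.206, 0.087], 0.84), ([0.466, 0.244, 0.052], 0.65)]
dial1_tab [([0.694, 0.21, 0.215], 0.73), ([0.469, 0.248, 0.051], 0.62)]
dial1_pointer [([0.479, 0.17, 0.059], 0.72)]
dial2_axis [([0.452, 0.334, 0.082], 0.84)]
dial2_tab [([0.497, 0.317, 0.051], 0.53)]
dial2_pointer [([0.442, 0.374, 0.061], 0.95), ([0.591, 0.263, 0.267], 0.71)]
[(0.633, 0.092, -0.063, 0.44, 0.74)]
62.825
```

View pics/w2.png

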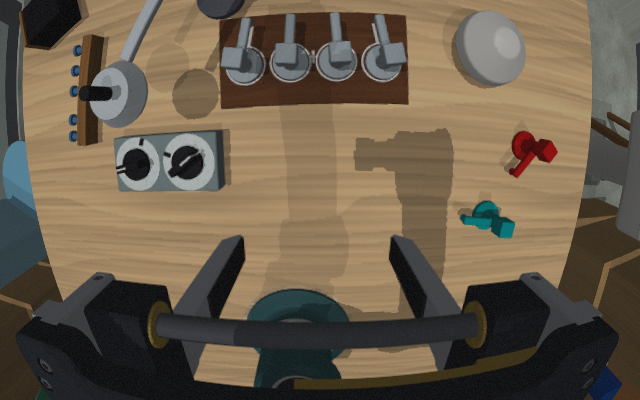

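All four taps stand on their circles, heads at about (238,60) to (392,55), with spouts along the ticks. The fit gives under 3 mm error. The knock hit the last tap before it was picked, and the re-look caught it. Next is the lamp.

View pics/w3.png

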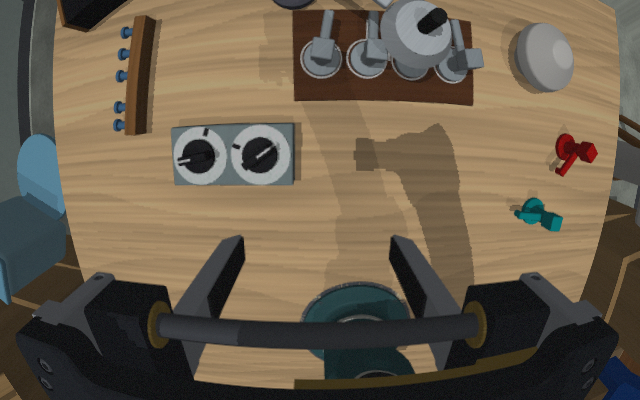

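View pics/w4.png

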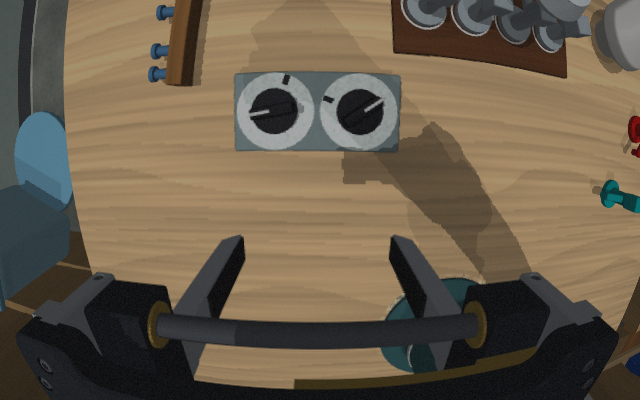

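The lamp head is centred: `lamp_grip` reads (0.652, -0.044) against the cross at (0.649, -0.044). In the last picture the tabs are at about (328,99) for dial 1 and (287,79) for dial 2. The pointers go towards (383,100) and (250,116). All of this matches the networks' angles, so I'll turn the dials now.

```bash
cat > dial.py <<'E'
from s import *
def turn(ax,p0,p1):
    n=9; best=None
    for b in (0,180):
        A=np.radians(np.linspace(p0,p1,n)+b)
        js=[ik([*ax,.067],Q(t)) for t in A]
        if any(j is None for j in js): continue
        js7=np.array([j[6] for j in js])
        c=np.abs(js7).max()+10*(np.abs(np.diff(js7)).max()>1)
        if best is None or c<best[0]: best=(c,A)
    print("cost",best[0]); A=best[1]
    env.goto([*ax,.20],Q(A[0])); env.move_l([*ax,.067],v=.1); fingers.clamp()
    print("w",env.read_gripper_width()*94,env.read_force())
    for t in A[1:]: env.goto([*ax,.067],Q(t))
    print(env.read_force(),env.read_wrist_torque()); fingers.release(); env.move_l([*ax,.25],v=.15)
E
python3 - <<'E'
from dial import *
turn((.4453,.2083),-52.5,61.4)
turn((.4504,.3327),99.3,-19.2)
for x in (.36,.32):
  env.goto([x,.27,.33],Q(0))
  i=vision.camera_info("wrist"); im=vision.snapshot("wrist")
  for t in ["dial1_axis","dial1_tab","dial1_pointer","dial2_axis","dial2_tab","dial2_pointer","lamp_grip"]:
    print(t,[(np.round(d["point"],4).tolist(),round(d["p"],2)) for d in finder.tip_of(t,"wrist") if d["p"]>.3])
c=im[40:190,210:420] if x>.34 else im[20:190,210:420]
cv2.imwrite("pics/w5.png",cv2.resize(c,None,fx=3.5,fy=3.5,interpolation=cv2.INTER_CUBIC)[:,:,::-1])
print(env.read_time_s())
E
```

```text
cost 1.5224722646344706
w 16.13352937405492 [ 9.0802907   7.87218103 -8.08532718]
[  9.61010521 -14.92580886   4.01454422] [-3.33244916 -2.60920286  0.03565944]
cost 1.9004509037414505
w 16.00325458773066 [-8.14363478 -2.32838745  7.23030306]
[-5.17382528 -6.28878362  9.10553602] [-1.54920608  1.2755912  -0.03926827]
dial1_axis [([0.4466, 0.2087, 0.0834], 0.78), ([0.6352, 0.0001, 0.0118], 0.62)]
dial1_tab [([0.4638, 0.2451, 0.051], 0.41)]
dial1_pointer []
dial2_axis [([0.4731, 0.2472, 0.0607], 0.69), ([0.4494, 0.3327, 0.0825], 0.63)]
dial2_tab [([0.4926, 0.316, 0.0513], 0.49)]
dial2_pointer [([0.4936, 0.3158, 0.0634], 0.72)]
lamp_grip []
dial1_axis [([0.4414, 0.2081, 0.0833], 0.84)]
dial1_tab [([0.4652, 0.2466, 0.0533], 0.43)]
dial1_pointer [([0.473, 0.2442, 0.0605], 0.68)]
dial2_axis [([0.4531, 0.33, 0.0834], 0.86)]
dial2_tab [([0.4976, 0.3145, 0.0503], 0.54)]
dial2_pointer [([0.4945, 0.3147, 0.0603], 0.82), ([0.4643, 0.2492, 0.0546], 0.61)]
lamp_grip []
99.2417
```

View pics/w5.png

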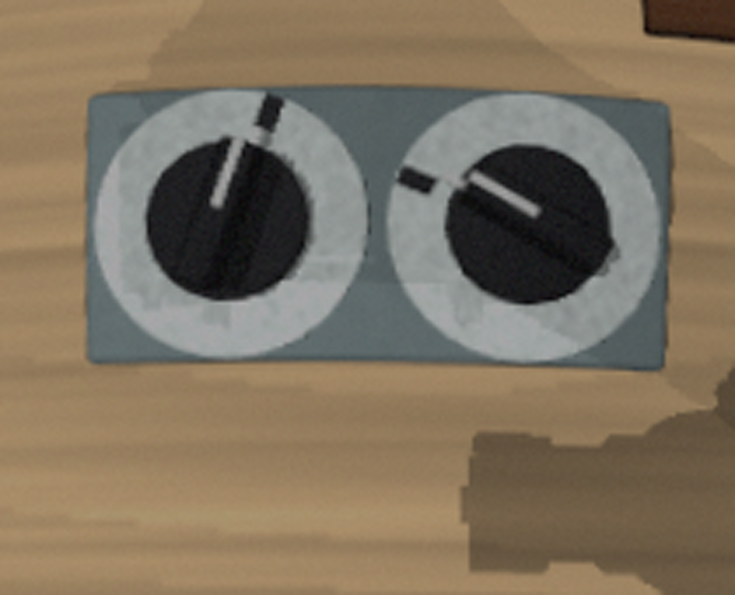

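Dial 2 (left) lines up: pointer (218,205)→(237,140) in the crop, tab at (268,112). Dial 1's pointer (540,213)→(472,173) and tab (417,180) need a numeric check.

```bash
python3 - <<'E'
from s import *
i=vision.camera_info("wrist"); f=200/np.tan(np.radians(i["fov_y"])/2); R=Rot.from_quat(i["orientation"])
def un(u,v,z):
    x,y=(u+.5)/3.5-.5+210-i["cx"],(v+.5)/3.5-.5+20-i["cy"]; r=np.hypot(x,y); t=r/f
    d=R.apply([np.sin(t)*x/r,np.sin(t)*y/r,np.cos(t)]); return (i["origin"]+d*(z-i["origin"][2])/d[2])[:2]
ang=lambda a,b: np.degrees(np.arctan2(*(b-a)[::-1]))
for n,line,plate,tab in (("d1",[(540,213),(472,173)],(524,228),(414,180)),("d2",[(218,205),(237,140)],(231,224),(270,113))):
    a,b=[un(*p,.094) for p in line]; c=un(*plate,.052); t=un(*tab,.052)
    print(n,"inner",a,"pointer angle",ang(a,b),"centre",c,"tab",t,"tab angle",ang(c,t),np.linalg.norm(t-c))
E
```

```text
d1 inner [0.45016785 0.20748527] pointer angle 60.294964937690835 centre [0.44817642 0.20786427] tab [0.46767526 0.25369972] tab angle 66.95462657148228 0.04981057423777375
d2 inner [0.45313899 0.32909386] pointer angle -15.98152638563324 centre [0.44978544 0.32962261] tab [0.49735023 0.31332688] tab angle -18.911499105718864 0.05027881915335296
```

Dial 1's true centre is about (0.4478, 0.208). That puts its tab near 66°, about 5° past where I set the pointer, so I'll trim it, then check everything and clear the arm.

```bash
python3 - <<'E'
from dial import *
turn((.4475,.208),61,66)
env.goto([.32,.21,.33],Q(0))
im=vision.snapshot("wrist"); c=im[20:170,240:420]
cv2.imwrite("pics/w6.png",cv2.resize(c,None,fx=4,fy=4,interpolation=cv2.INTER_CUBIC)[:,:,::-1])
for t in ["dial1_axis","dial1_tab","dial1_pointer","dial2_tab","dial2_pointer"]:
    print(t,[(np.round(d["point"],4).tolist(),round(d["p"],2)) for d in finder.tip_of(t,"wrist") if d["p"]>.3])
env.goto([.40,-.15,.42],Q(0))
im,o=taps("wrist",z=.012); print([tuple(map(float,t)) for t in o if t[3]>.4]); cv2.imwrite("pics/w7.png",im[:,:,::-1])
for t in ["lamp_grip","board_cross"]:
    print(t,[(np.round(d["point"],4).tolist(),round(d["p"],2)) for d in finder.tip_of(t,"wrist") if d["p"]>.3])
print(env.read_time_s())
E
```

```text
cost 1.0347886300017992
w 15.67949049882814 [ 2.8259911  -1.37331725 -1.48580626]
[ 5.52229943 -2.92538805 -1.9081    ] [-0.66031229 -1.1475071  -0.03506477]
dial1_axis [([0.4434, 0.2083, 0.0854], 0.84)]
dial1_tab [([0.4672, 0.2433, 0.0521], 0.56)]
dial1_pointer [([0.4692, 0.2496, 0.0599], 0.63), ([0.4508, 0.3347, 0.0834], 0.54)]
dial2_tab [([0.4913, 0.3185, 0.0492], 0.37)]
dial2_pointer [([0.4935, 0.313, 0.0625], 0.97)]
[(0.625, -0.003, -2.31, 0.42, 0.89), (0.638, -0.088, 0.044, 0.93, 0.85), (0.64, -0.179, 0.182, 0.93, 0.78), (0.635, 0.091, -0.188, 0.91, 0.65)]
lamp_grip []
board_cross [([0.6474, -0.0461, 0.0171], 0.66)]
111.7917
```

View pics/w6.png

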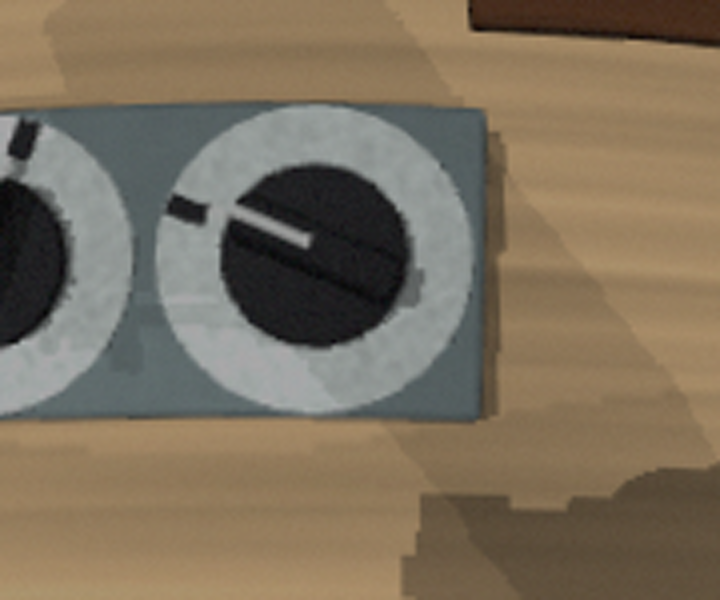

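View pics/w7.png

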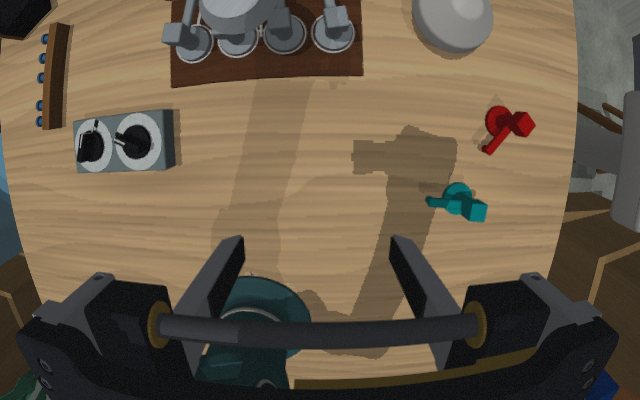

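Dial 1's pointer (310,241)→(230,208) now aims at its tab (188,209). All four taps are still on their circles (feet at about (193,42) to (333,33)) with the lamp head over the middle, and the arm is clear of everything. I'm handing in.

```bash
python3 -c "
from s import *
print(workorder.close_job())"
```

```text
the job is handed in; nothing more can be done
None
```

I handed the job in after about 112 s of robot time; no verdict came back. All four taps stand on their circles with spouts along the ticks (the third's head is hidden under the lamp in the last view), the lamp head was last measured 3 mm from the cross, and both dials point at their tabs.

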